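Load the kiln rack in reverse order

TASK

The kiln is loaded from its other side, so move the four unglazed pots from the drying board into the four bays of the dark kiln rack in reverse order: the pot that now stands leftmost goes into the rightmost bay, the second from the left into the second bay from the right, and so on. Stand each pot upright on the floor in the middle of its bay, and do not knock any pot over.

Things in the scene. Friction and masses are not known exactly. Their poses are not given: they have to be found in the camera images.
- bottle: Unglazed terracotta pot: narrow-necked bottle, 50 mm across its straight body, 78 mm tall. Round and loose, about 0.1 kg. Origin: centre of its underside; z up its axis. Its wall is upright between 20 and 42 mm above the origin: grip there, across the row, from above.
- beaker: Unglazed terracotta pot: straight open beaker, 45 mm across (47 at the rim), 68 mm tall. Round and loose, about 0.1 kg. Origin: centre of its underside; z up its axis. Its wall is upright between 20 and 42 mm above the origin: grip there, across the row, from above.
- tea_bowl: Unglazed terracotta pot: low open tea bowl on a narrow foot, 54 mm across its straight wall (which runs from 18 to 50 mm up), 50 mm tall. Round and loose, about 0.1 kg. Origin: centre of its underside; z up its axis. Its wall is upright between 20 and 42 mm above the origin: grip there, across the row, from above.
- jar: Unglazed terracotta pot: squat lidded jar with a small knob (lid fixed), 50 mm across its straight body, 68 mm tall with the knob. Round and loose, about 0.1 kg. Origin: centre of its underside; z up its axis. Its wall is upright between 20 and 42 mm above the origin: grip there, across the row, from above.
- bat_bottle: White plaster bat (fixed disc, 62 mm diameter, 10 mm thick) on the drying board, under the bottle at the start; it stays there, so it shows which place of the row that pot came from. Origin: centre of its underside, on the board's top.
- bat_beaker: White plaster bat (fixed disc, 62 mm diameter, 10 mm thick) on the drying board, under the beaker at the start; it stays there, so it shows which place of the row that pot came from. Origin: centre of its underside, on the board's top.
- bat_tea_bowl: White plaster bat (fixed disc, 62 mm diameter, 10 mm thick) on the drying board, under the tea bowl at the start; it stays there, so it shows which place of the row that pot came from. Origin: centre of its underside, on the board's top.
- bat_jar: White plaster bat (fixed disc, 62 mm diameter, 10 mm thick) on the drying board, under the jar at the start; it stays there, so it shows which place of the row that pot came from. Origin: centre of its underside, on the board's top.
- drying_board: Pale wooden plank, fixed, 90 x 304 x 18 mm, with four bats in a row; nearer to the robot than the rack, or beyond it. Origin: centre of its underside, on the bench; x across it (away from the robot), y along the row to the robot's left. The bats lie at x = 0, y = +108, +36, -36, -108 mm, tops 28 mm above the bench. Which pot is at which place varies.
- kiln_rack: Dark wooden tray, fixed, 96 x 306 mm, four bays in a row. Origin: centre of its underside, on the bench; x across it (away from robot), y along the row to the left. Bay middles: x = 0, y = +108, +36, -36, -108 mm; floor 14 mm above the bench. A bay is 66 mm wide along the row, between slats 11 mm above the floor, and 84 mm across, between 5 mm lips; end blocks rise 23 mm.
Not all that is in view belongs to the job. Leave any purple look-alike of the jar alone.

How it is judged (in metres and radians):
At the end, for the whole second after the job is handed in: Each pot stands upright (within 0.12 rad) on the floor of its bay of the kiln rack, its axis within 12 mm of the bay's middle along and across the row, in the reverse of the left-to-right order in which the pots stood on the drying board; all are let go and at rest (((y of bat_bottle in the frame of drying_board between 0.078 and 0.138 m and y of bottle in the frame of kiln_rack between -0.12 and -0.096 m) or (y of bat_bottle in the frame of drying_board between 0.006 and 0.066 m and y of bottle in the frame of kiln_rack between -0.048 and -0.024 m) or (y of bat_bottle in the frame of drying_board between -0.066 and -0.006 m and y of bottle in the frame of kiln_rack between 0.024 and 0.048 m) or (y of bat_bottle in the frame of drying_board between -0.138 and -0.078 m and y of bottle in the frame of kiln_rack between 0.096 and 0.12 m)) and x of bottle in the frame of kiln_rack between -0.012 and 0.012 m and z of bottle in the frame of kiln_rack between 0.009 and 0.019 m and angle between each of bottle, beaker, tea_bowl, jar's own z axis and vertical below 0.12 rad and linear speed of each of bottle, beaker, tea_bowl, jar below 0.02 m/s and contact force between each of bottle, beaker, tea_bowl, jar and the fingers below 0.05 N and ((y of bat_beaker in the frame of drying_board between 0.078 and 0.138 m and y of beaker in the frame of kiln_rack between -0.12 and -0.096 m) or (y of bat_beaker in the frame of drying_board between 0.006 and 0.066 m and y of beaker in the frame of kiln_rack between -0.048 and -0.024 m) or (y of bat_beaker in the frame of drying_board between -0.066 and -0.006 m and y of beaker in the frame of kiln_rack between 0.024 and 0.048 m) or (y of bat_beaker in the frame of drying_board between -0.138 and -0.078 m and y of beaker in the frame of kiln_rack between 0.096 and 0.12 m)) and x of beaker in the frame of kiln_rack between -0.012 and 0.012 m and z of beaker in the frame of kiln_rack between 0.009 and 0.019 m and ((y of bat_tea_bowl in the frame of drying_board between 0.078 and 0.138 m and y of tea_bowl in the frame of kiln_rack between -0.12 and -0.096 m) or (y of bat_tea_bowl in the frame of drying_board between 0.006 and 0.066 m and y of tea_bowl in the frame of kiln_rack between -0.048 and -0.024 m) or (y of bat_tea_bowl in the frame of drying_board between -0.066 and -0.006 m and y of tea_bowl in the frame of kiln_rack between 0.024 and 0.048 m) or (y of bat_tea_bowl in the frame of drying_board between -0.138 and -0.078 m and y of tea_bowl in the frame of kiln_rack between 0.096 and 0.12 m)) and x of tea_bowl in the frame of kiln_rack between -0.012 and 0.012 m and z of tea_bowl in the frame of kiln_rack between 0.009 and 0.019 m and ((y of bat_jar in the frame of drying_board between 0.078 and 0.138 m and y of jar in the frame of kiln_rack between -0.12 and -0.096 m) or (y of bat_jar in the frame of drying_board between 0.006 and 0.066 m and y of jar in the frame of kiln_rack between -0.048 and -0.024 m) or (y of bat_jar in the frame of drying_board between -0.066 and -0.006 m and y of jar in the frame of kiln_rack between 0.024 and 0.048 m) or (y of bat_jar in the frame of drying_board between -0.138 and -0.078 m and y of jar in the frame of kiln_rack between 0.096 and 0.12 m)) and x of jar in the frame of kiln_rack between -0.012 and 0.012 m and z of jar in the frame of kiln_rack between 0.009 and 0.019 m); the robot touches nothing.
It fails at once if a pot is knocked over (leans more than 0.6 rad) (angle between any of bottle, beaker, tea_bowl, jar's own z axis and vertical above 0.6 rad).
It also fails if it takes over 96 s, if anything falls off the work surface, if the arm or the gripper's body presses on something with over 40 N, if the wrist force passes 120 N, or if a joint passes its speed limit or range.

ROBOT

A 6-joint arm with a two-finger parallel gripper is mounted at the origin on a cart in front of the work surface, level with it; the furniture and walls round the work are solid. World frame = base frame: x ahead of the robot, y to its left, z up, the work surface at z = 0. Lengths are in mm, angles in rad, forces in N, time in s.
With the tool pointing down it reaches from about 400 to 925 mm from the base axis. Payload 12.5 kg.
Tool frame: the origin (TCP) lies midway between the tips of the shut fingers; the grasp point (between the pads) lies 19 mm behind it; z points along the fingers, y is the line along which they close (so a half turn about z gives the same grasp; the last joint's range is limited). The gripper opens to 95 mm and grips with 3 to 60 N. Pads are 20 mm wide; open, the fingers measure 119 mm over their backs; the gripper's body (75 mm by 180 mm) begins 59 mm behind the grasp point.
Start: joints at [1.211, 0.491, 1.559, -0, 1.092, -0.106], TCP at [156.909, 605.001, 214.661] pointing down, gripper open.
Joint ranges: [-3.1, 3.1], [-0.84, 2.19], [0.05, 2.79], [-1.13, 4.28], [0.06, 2.93], [-2.69, 2.69]. Speed limits (rad/s): [2.22, 2.22, 2.79, 3.14, 3.14, 3.14].

INTERFACE

Orientations are given as [roll, pitch, yaw] about the fixed x, y, z axes, in that order (R = Rz(yaw) Ry(pitch) Rx(roll)).
In Python, from cell import state, read_camera, camera_info, env gives the robot as it stands.
- The arm moves only by the tool move_arm, never from a script. Its argument "commands" is a list of rows, each a list of 3 entries, a list of its own where there are three numbers: the shift along the world's x, y, z in cm, then the turn, a rotation vector about the world's x, y, z in degrees, then the opening, from 0 (shut) to 1 (fully open). A call has 1 to 10 rows; each row shifts and turns the commanded pose from where the row before left it; what a row does not reach is not made up. A row lasts 1/10 s, in which the tool goes at most 50 mm and 8.59 degrees, less where a joint would pass 70% of its speed; a pose out of reach is approached as far as the arm can. A call with a gripper value outside its range is refused whole. The fingers move at their own pace and stop on an object; the grip force is fixed at half the most. Time passes only in rows, so rows that do not move let the fingers close. It gives the time, the measured TCP pose, the force, the opening and the grip force at its end, in the units of the state.
- state(): the state, without advancing time (a new reading comes with each control period).
- read_camera(name): name is "scene" or "side" or "wrist"; returns the picture (480x640x3 uint8, blue, green, red); there is no depth.
- camera_info(name): a dict with "K" (3x3 intrinsics, pixels), "cam_to_world" (4x4, takes a point from camera to world coordinates). Camera axes: x right, y down, z forward; pixel columns grow to the right and rows downward; lengths in mm; the calibration is good to about 2 mm. A picture is of the moment at which its call begins: read the wrist's pose just before it. camera_info takes no time and is no camera call; for the wrist camera it gives the pose at the moment of the call.
- env.job_done(): hands the job in; it is judged then, once.
The state is a dict: "t": time; "joints": joint angles; "qvel": joint speeds; "tau": joint torques, N m; "eef_pos": TCP position; "tcp_rot": TCP orientation; "ft_force": force on the tool from outside, world axes, zero at the start; "moment": the same for the moment, N m; "opening": opening from 0.0 (shut) to 1.0 (fully open); "grip_force": force on a finger pad.
Only numpy, scipy, OpenCV 4.12 (cv2) and the standard library are available. Lean on these libraries where they do the work, as an engineer would, in place of code of your own. Each camera call takes 0.05 s, during which the arm holds its last target. There are 200 camera calls.

## Working session

There is one attempt and no reset: what is moved stays moved. The work goes in short steps, Python scripts to look and compute and a tool call to move; the robot and the scene stay as the last step left them, time stands still between calls to the robot, and variables do not carry over. Pictures are saved under pics/ and viewed, at most 14 in all, crops included, and the job is handed in when it is done.

Besides the shell and the picture viewer there is one more tool, called after "Request:" as name(argument=value, ...) on one line, values as JSON. move_arm: Moves the arm, as the interface text tells. Its arguments: {"type":"object","properties":{"commands":{"type":"array"}},"required":["commands"]}

```bash
mkdir -p pics; cat > h.py <<'E'
import numpy as np, cv2
from cell import state, read_camera, camera_info, env
def px(name,u,v,z,info=None):
    c=info or camera_info(name);K=np.array(c["K"]);T=np.array(c["cam_to_world"])
    d=T[:3,:3]@np.linalg.solve(K,[u,v,1.]);o=T[:3,3]
    return o+d*(z-o[2])/d[2]
def proj(name,p,info=None):
    c=info or camera_info(name);K=np.array(c["K"]);T=np.linalg.inv(np.array(c["cam_to_world"]))
    q=K@(T[:3,:3]@np.array(p,float)+T[:3,3]);return q[:2]/q[2]
E
python3 - <<'E'
from h import *
for n in("scene","side"):
    cv2.imwrite(f"pics/{n}0.png",read_camera(n)); c=camera_info(n);print(n,np.round(c["K"],1).tolist(),np.round(c["cam_to_world"],3).tolist())
print(state())
E
```

```text
scene [[515.1, 0.0, 310.4], [0.0, 515.1, 242.4], [0.0, 0.0, 1.0]] [[-0.719, -0.454, 0.527, 149.409], [-0.695, 0.448, -0.562, 411.808], [0.019, -0.77, -0.637, 598.529], [0.0, 0.0, 0.0, 1.0]]
side [[564.7, 0.0, 314.7], [0.0, 564.7, 252.5], [0.0, 0.0, 1.0]] [[0.338, 0.457, -0.823, 1394.816], [0.941, -0.159, 0.298, -367.323], [0.005, -0.875, -0.484, 506.884], [0.0, 0.0, 0.0, 1.0]]
{'t': 0.1, 'joints': array([ 1.21140085e+00,  4.91486194e-01,  1.55934527e+00,  2.56007284e-05,
        1.09167207e+00, -1.05618524e-01]), 'qvel': array([-0.00241395, -0.00102193, -0.00316148,  0.00033064,  0.00169434,
        0.00099974]), 'tau': array([ 3.13797413e-03, -6.13623405e+01, -2.58607882e+01,  6.93997834e-02,
        4.70641418e-02, -7.97822804e-05]), 'eef_pos': array([156.83123442, 604.81182911, 214.14319864]), 'tcp_rot': array([-3.14068924e+00, -1.18608188e-04,  2.88780383e+00]), 'ft_force': array([-0.08527355,  0.00510232, -0.5081077 ]), 'moment': array([-0.00634692,  0.01542539,  0.00619946]), 'grip_force': 0.0, 'opening': 1.0027816333225352}
```

View pics/scene0.png

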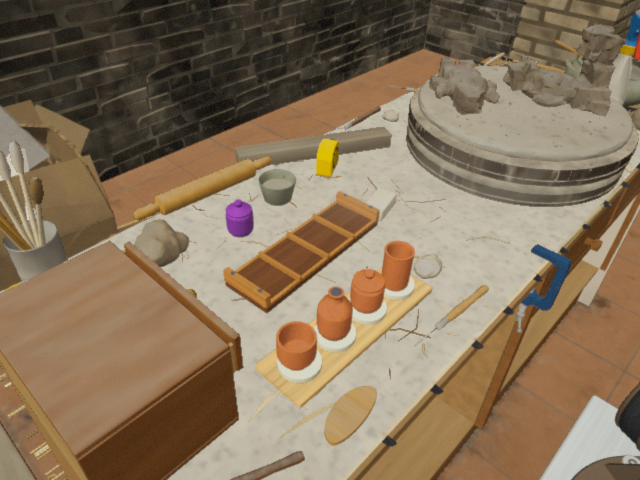

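View pics/side0.png

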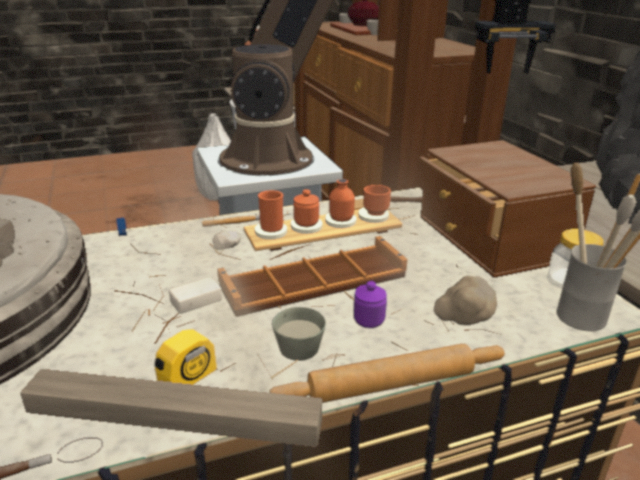

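The board carries, from the robot's left: tea bowl (scene 297,350), bottle (335,318), jar (368,295) and beaker (397,268). The purple jar (239,218) is the decoy. The rack runs from (265,290) to (360,210). I'll enlarge to measure.

```bash
python3 - <<'E'
from h import *
a=cv2.imread("pics/scene0.png")[185:405,220:440];cv2.imwrite("pics/s_c.png",cv2.resize(a,(600,600),interpolation=cv2.INTER_CUBIC))
a=cv2.imread("pics/side0.png")[175:315,205:420];cv2.imwrite("pics/d_c.png",cv2.resize(a,(800,521),interpolation=cv2.INTER_CUBIC))
E
```

```text
(no output)
```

View pics/s_c.png

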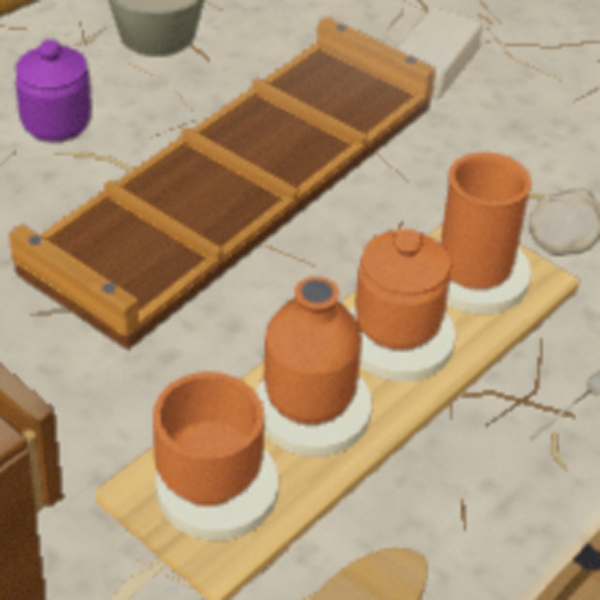

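View pics/d_c.png

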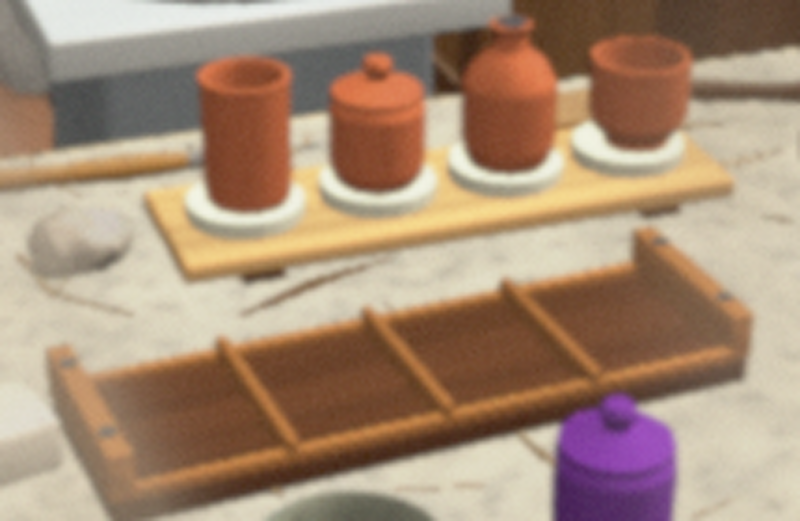

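```bash
cat > fit.py <<'E'
from h import *
from scipy.optimize import least_squares
S=lambda u,v:(220+u/2.727,185+v/2.727); D=lambda u,v:(205+u/3.721,175+v/3.721)
s,d="scene","side"
rack=[(s,S(130,347),(-48,153,0)),(s,S(15,272),(48,153,0)),
(s,S(214,258),(-45,72,23)),(s,S(292,193),(-45,0,23)),(s,S(365,138),(-45,-72,23)),
(s,S(107,187),(45,72,23)),(s,S(183,132),(45,0,23)),(s,S(258,87),(45,-72,23)),
(d,D(223,343),(-45,-72,23)),(d,D(370,313),(-45,0,23)),(d,D(508,285),(-45,72,23)),
(d,D(292,445),(45,-72,23)),(d,D(447,410),(45,0,23)),(d,D(597,374),(45,72,23)),
(d,D(745,377),(48,153,0))]
board=[(s,S(97,495),(45,152,18)),(s,S(578,282),(-45,-152,18)),(s,S(218,600),(-45,152,18)),
(d,D(187,270),(45,-152,18)),(d,D(733,184),(45,152,18)),(d,D(147,195),(-45,-152,18))]
I={n:camera_info(n) for n in(s,d)}
for nm,P in(("rack",rack),("board",board)):
    def f(q):
        c,si=np.cos(q[2]),np.sin(q[2]);r=[]
        for n,uv,p in P:
            r+=list(proj(n,(q[0]+c*p[0]-si*p[1],q[1]+si*p[0]+c*p[1],p[2]),I[n])-uv)
        return np.array(r)
    o=least_squares(f,[600,0,0],loss="soft_l1");q=o.x
    print(nm,q,np.degrees(q[2]));print(f(q).reshape(-1,2).round(1).tolist())
    c,si=np.cos(q[2]),np.sin(q[2])
    for y in(108,36,-36,-108):print(y,(q[:2]+[-si*y,c*y]).round(1))
E
python3 fit.py
```

```text
rack [ 6.28269115e+02 -9.02881355e+01  6.38812830e-02] 3.6601279053081646
[[-1.6, 2.2], [-1.3, 1.0], [0.7, -3.6], [-0.1, -1.5], [-1.6, -1.0], [0.4, -1.6], [0.9, -1.0], [-0.8, -2.3], [-0.2, -1.3], [-0.5, -1.4], [-0.3, -1.6], [-0.0, -2.1], [0.1, -2.2], [-0.7, -1.5], [1.4, 0.5]]
108 [621.4  17.5]
36 [626.  -54.4]
-36 [ 630.6 -126.2]
-108 [ 635.2 -198.1]
board [ 4.57665170e+02 -8.04056589e+00  1.19111352e-02] 0.68245777716858
[[-1.9, -1.4], [0.2, -2.3], [0.9, 0.3], [0.4, -1.6], [1.6, -3.1], [-1.0, -2.0]]
108 [456.4 100. ]
36 [457.2  28. ]
-36 [458.1 -44. ]
-108 [ 459. -116.]
```

Request:
move_arm(commands=[[[0,0,4],[0,0,0],1],[[0,0,4],[0,0,0],1],[[0,0,4],[0,0,0],1],[[1,-2,2],[0,0,-3.7],1],[[1.5,-3.1,0],[0,0,-3.7],1],[[1.5,-3.1,0],[0,0,-3.7],1],[[1.5,-3.1,0],[0,0,-3.7],1],[[1.5,-3.1,0],[0,0,-3.7],1],[[1.5,-3.1,0],[0,0,-3.7],1],[[1.5,-3.1,0],[0,0,-3.7],1]])

```text
t: 1.1
eef_pos: [257.2, 397.6, 354.5]
tcp_rot: [-3.141, 0.0, 2.433]
ft_force: [0.5, -0.3, 1.1]
opening: 1.002
grip_force: 0.0
```

Request:
move_arm(commands=[[[1.5,-3.1,0],[0,0,-3.7],1],[[1.5,-3.1,0],[0,0,-3.7],1],[[1.5,-3.1,0],[0,0,-3.7],1],[[1.5,-3.1,0],[0,0,-3.7],1],[[1.5,-3.1,0],[0,0,-3.7],1],[[1.5,-3.1,0],[0,0,-3.7],1],[[1.5,-3.1,0],[0,0,-3.7],1],[[1.5,-3.1,0],[0,0,-3.7],1],[[1.5,-3.1,0],[0,0,-3.7],1],[[1.5,-3.1,0],[0,0,-3.7],1]])

```text
t: 2.1
eef_pos: [407.2, 87.6, 354.6]
tcp_rot: [-3.142, -0.0, 1.787]
ft_force: [0.0, -0.0, 0.4]
opening: 1.002
grip_force: 0.0
```

Request:
move_arm(commands=[[[2.3,-3.2,0],[0,0,-3.9],1],[[2.3,-3.2,0],[0,0,-3.9],1],[[2.3,-3.2,0],[0,0,-3.9],1],[[2.3,-3.2,0],[0,0,0],1],[[0,0,0],[0,0,0],1],[[0,0,0],[0,0,0],1]])

```text
t: 2.7
eef_pos: [498.8, -39.4, 354.0]
tcp_rot: [-3.14, -0.0, 1.584]
ft_force: [0.5, -0.0, -0.4]
opening: 0.999
grip_force: 0.0
```

```bash
python3 - <<'E'
from h import *
I=camera_info("wrist");cv2.imwrite("pics/w1.png",read_camera("wrist"));np.savez("w1.npz",K=I["K"],cam_to_world=I["cam_to_world"])
print(np.round(I["K"],1).tolist(),np.round(I["cam_to_world"],2).tolist(),state()["eef_pos"],state()["tcp_rot"])
E
```

```text
[[391.4, 0.0, 323.1], [0.0, 391.4, 245.3], [0.0, 0.0, 1.0]] [[1.0, 0.01, 0.0, 498.13], [0.01, -0.96, -0.27, 36.32], [-0.0, 0.27, -0.96, 523.03], [0.0, 0.0, 0.0, 1.0]] [498.4749951  -38.74864212 354.3199118 ] [-3.14072463e+00 -3.87578362e-04  1.58546514e+00]
```

View pics/w1.png

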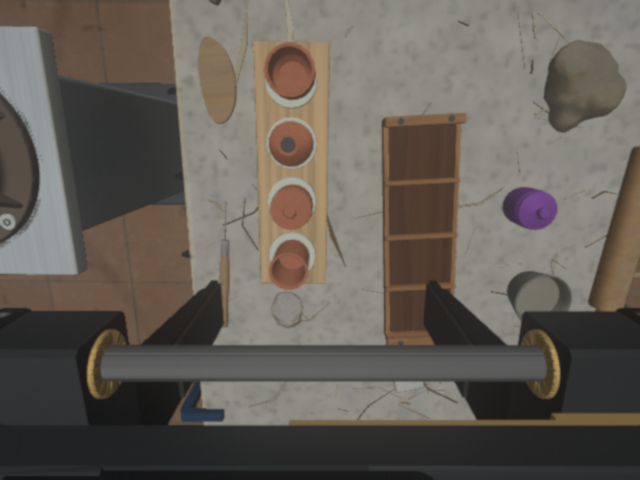

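```bash
python3 - <<'E'
from h import *
I=np.load("w1.npz");I={k:I[k] for k in I}
P=lambda u,v,z:px("wrist",u,v,z,I)[:2].round(1)
for n,a in dict(tea=(290,70,78),bottle=(288,145,106),jar=(290,213,96),beaker=(290.5,273,96)).items(): print(n,P(*a))
for a in((254,42),(329,42),(328,284),(262,282)):print("board",P(*a,18))
for a in((385,184),(460,179),(386,239),(458,236),(388,290),(455,288)):print("slat",P(*a,24))
for n in [(621.4,17.5),(626,-54.4),(630.6,-126.2),(635.2,-198.1)]: print(proj("w",(*n,14),I).round(1))
im=cv2.imread("pics/w1.png")[30:350,240:480];cv2.imwrite("pics/w1c.png",cv2.resize(im,(450,600),interpolation=cv2.INTER_CUBIC))
E
```

```text
tea [461.7 102.8]
bottle [461.3  27.1]
jar [461.9 -46. ]
beaker [ 461.8 -116.4]
board [415.  141.5]
board [502.7 142.6]
board [ 506.6 -159.6]
board [ 415.8 -157.9]
slat [576.5 -20.9]
slat [670.9 -13.4]
slat [581.9 -92.9]
slat [676.2 -87.6]
slat [ 588.7 -164.9]
slat [ 679.9 -160.7]
[420.9 153. ]
[420.  209.2]
[419.2 261.2]
[418.4 309.7]
```

View pics/w1c.png

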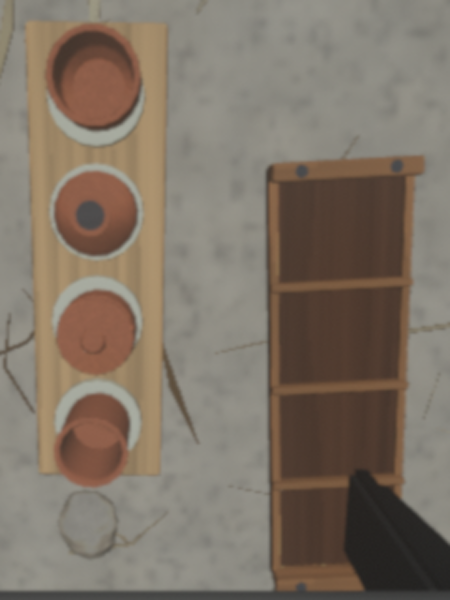

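Request:
move_arm(commands=[[[-0.6,2.3,-3.4],[0,0,0],1],[[-0.6,2.3,-3.4],[0,0,0],1],[[-0.6,2.3,-3.4],[0,0,0],1],[[-0.7,2.35,-3.4],[0,0,0],1],[[-0.7,2.35,-3.4],[0,0,0],1],[[-0.7,2.35,-3.4],[0,0,0],1],[[0,0,0],[0,0,0],1],[[0,0,0],[0,0,0],1]])

```text
t: 3.55
eef_pos: [459.5, 101.3, 151.1]
tcp_rot: [-3.141, 0.0, 1.588]
ft_force: [-0.4, 0.1, 0.6]
opening: 1.0
grip_force: 0.0
```

```bash
python3 - <<'E'
from h import *
I=camera_info("wrist");cv2.imwrite("pics/w2.png",read_camera("wrist"))
for y,t in((100.5,50),(28,78)):print(proj("w",(460,y,28),I).round(),proj("w",(460,y,28+t),I).round())
E
```

```text
[324. 239.] [324. 259.]
[322. 325.] [322. 382.]
```

View pics/w2.png

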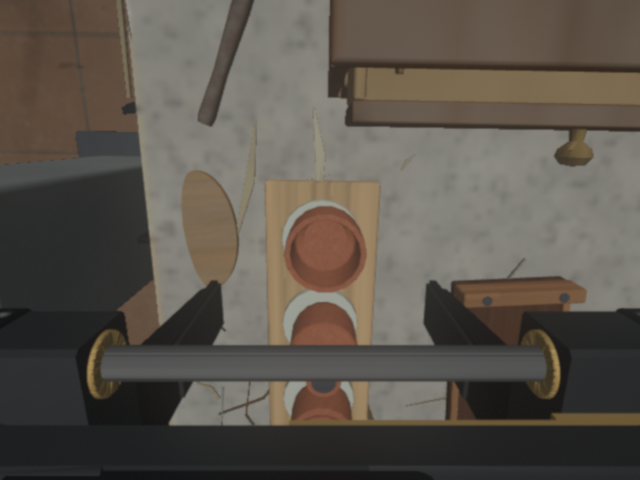

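```bash
python3 - <<'E'
from h import *
I=camera_info("wrist")
print(px("w",325.5,249.5,78,I),px("w",325.5,249.5,70,I),px("w",321,201,28,I),px("w",323,181,18,I))
print(np.round(I["cam_to_world"],2).tolist())
im=cv2.imread("pics/w2.png")[170:310,250:400];cv2.imwrite("pics/w2c.png",cv2.resize(im,(640,600),interpolation=cv2.INTER_CUBIC))
E
```

```text
[461.82713779 106.08373378  78.        ] [461.92519662 103.75953316  70.        ] [458.37636713 129.50951059  28.        ] [459.66785334 143.37690595  18.        ]
[[1.0, 0.02, 0.01, 458.85], [0.02, -0.96, -0.27, 176.61], [0.0, 0.27, -0.96, 320.74], [0.0, 0.0, 0.0, 1.0]]
```

View pics/w2c.png

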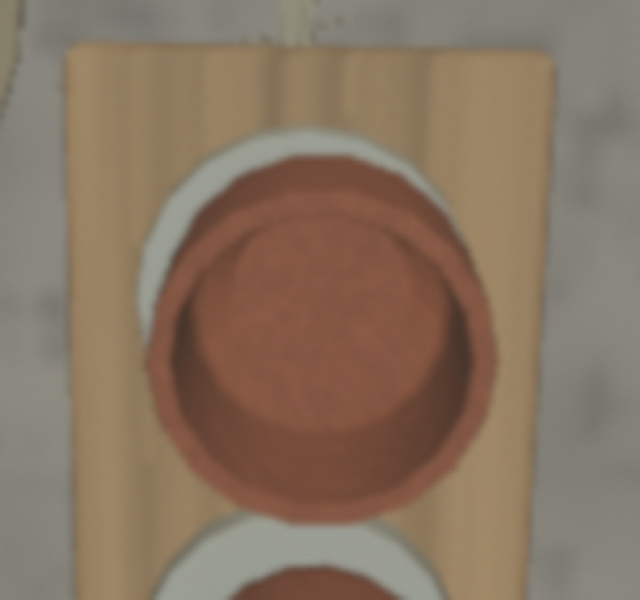

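Bowl rim centre is at about (325,253), which puts it at y ≈ 102. That is within 2–3 mm of the plan, so I'm descending to grip.

Request:
move_arm(commands=[[[0.1,0.1,-3],[0,0,0],1],[[0,0.1,-3],[0,0,0],1],[[0,0,-3],[0,0,0],1],[[0,0,-2],[0,0,0],1],[[0,0,0],[0,0,0],1],[[0,0,0],[0,0,0],0],[[0,0,0],[0,0,0],0],[[0,0,0],[0,0,0],0],[[0,0,0],[0,0,0],0],[[0,0,0],[0,0,0],0]])

```text
t: 4.6
eef_pos: [461.1, 102.5, 41.2]
tcp_rot: [3.141, -0.0, 1.586]
ft_force: [-0.0, 0.1, 0.2]
opening: 0.634
grip_force: 0.0
```

Request:
move_arm(commands=[[[0,0,0],[0,0,0],0],[[0,0,0],[0,0,0],0],[[0,0,0],[0,0,0],0],[[0,0,0],[0,0,0],0]])

```text
t: 5.0
eef_pos: [461.0, 102.5, 40.9]
tcp_rot: [3.141, 0.0, 1.586]
ft_force: [-0.3, -0.9, 5.7]
opening: 0.558
grip_force: 30.0
```

Request:
move_arm(commands=[[[0,0,1.5],[0,0,0],0],[[0,0,3],[0,0,0],0],[[0,0,3.5],[0,0,0],0],[[0,0,3],[0,0,0],0],[[1,-2,0],[0,0,0],0],[[2,-3.5,0],[0,0,0],0],[[2,-3.5,0],[0,0,0],0],[[2,-3.5,0],[0,0,0],0],[[2,-3.5,0],[0,0,0],0],[[2,-3.5,0],[0,0,0],0]])

```text
t: 6.0
eef_pos: [571.3, -94.0, 150.4]
tcp_rot: [-3.141, -0.0, 1.586]
ft_force: [0.2, 1.2, -0.9]
opening: 0.562
grip_force: 30.0
```

Request:
move_arm(commands=[[[2,-3.5,0],[0,0,0],0],[[2,-3.5,0],[0,0,0],0],[[1.4,-2.5,0],[0,0,0],0],[[1,-1,0],[0,0,0],0],[[0,0,0],[0,0,0],0],[[0,0,-3],[0,0,0],0],[[0,0,-3],[0,0,0],0],[[0,0,-2],[0,0,0],0],[[0,0,0],[0,0,0],0],[[0,0,0],[0,0,0],0]])

```text
t: 7.0
eef_pos: [634.8, -196.9, 71.1]
tcp_rot: [-3.141, -0.0, 1.586]
ft_force: [0.6, 0.1, -1.4]
opening: 0.56
grip_force: 30.0
```

```bash
python3 - <<'E'
from h import *
a=read_camera("scene")[150:330,200:440];cv2.imwrite("pics/s3.png",cv2.resize(a,(800,600),interpolation=cv2.INTER_CUBIC))
E
```

```text
(no output)
```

View pics/s3.png

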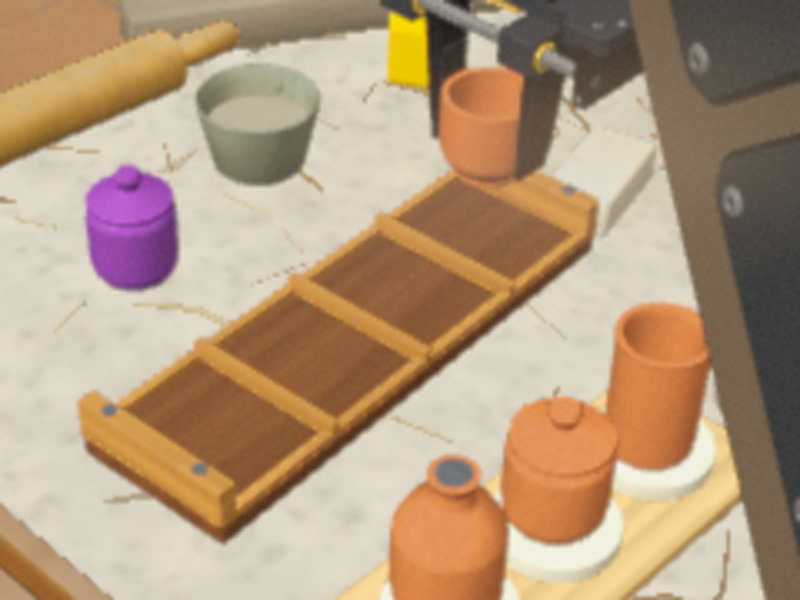

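The bowl hangs upright over the far-right bay, its foot at crop (488,180). I'm lowering and releasing it.

Request:
move_arm(commands=[[[0,0,-2],[0,0,0],0],[[0,0,-1.3],[0,0,0],0],[[0,0,-0.7],[0,0,0],0],[[0,0,-0.3],[0,0,0],0],[[0,0,0],[0,0,0],0],[[0,0,0],[0,0,0],0],[[0,0,0],[0,0,0],0.65],[[0,0,0],[0,0,0],0.8],[[0,0,0],[0,0,0],1],[[0,0,0],[0,0,0],1]])

```text
t: 8.05
eef_pos: [635.0, -197.5, 27.8]
tcp_rot: [3.141, 0.0, 1.586]
ft_force: [-0.8, -0.2, -0.4]
opening: 0.84
grip_force: 0.0
```

Request:
move_arm(commands=[[[0,0,0],[0,0,0],1],[[0,0,0],[0,0,0],1],[[0,0,3],[0,0,0],1],[[0,0,4],[0,0,0],1],[[0,0,5],[0,0,0],1],[[0,2.7,0.3],[0,0,0],1],[[0,4,0],[0,0,0],1],[[0,0,0],[0,0,0],1],[[0,0,0],[0,0,0],1]])

```text
t: 8.95
eef_pos: [635.0, -129.9, 150.8]
tcp_rot: [3.141, 0.0, 1.587]
ft_force: [-0.0, -0.7, 0.4]
opening: 1.0
grip_force: 0.0
```

```bash
python3 - <<'E'
from h import *
I=camera_info("wrist");cv2.imwrite("pics/w4.png",read_camera("wrist"));np.savez("w4.npz",K=I["K"],cam_to_world=I["cam_to_world"])
E
```

```text
(no output)
```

View pics/w4.png

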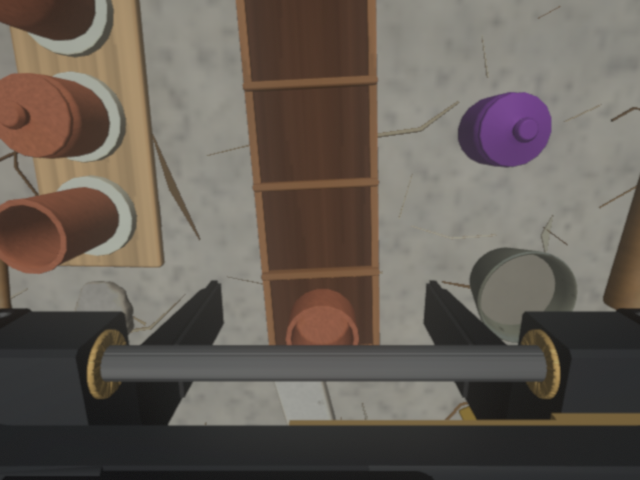

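```bash
python3 - <<'E'
from h import *
I=np.load("w4.npz");I={k:I[k] for k in I}
P=lambda u,v,z:px("wrist",u,v,z,I)[:2].round(1)
for a in((247,84),(376,80),(255,186),(378,182),(263,273),(380,270)):print("slat",P(*a,25))
print("bowl far wall bottom z32", P(324,289,32), "rim left/right",P(287,335,64),P(358,335,64))
for n in [(621.4,17.5),(626,-54.4),(630.6,-126.2),(635.2,-198.1)]: print(proj("w",(*n,14),I).round(1))
E
```

```text
slat [579.9 -19.9]
slat [670.2 -15.8]
slat [583.3 -91. ]
slat [675.4 -86.6]
slat [ 587.6 -160.1]
slat [ 680.8 -156.1]
bowl far wall bottom z32 [ 636.4 -170.2] rim left/right [ 609.9 -193.4] [ 661.4 -192.6]
[307.1  30. ]
[312.7 136.2]
[317.6 229.3]
[322.  311.6]
```

Bowl centre is about (636,−197), in the middle of its bay. Next is the bottle.

Request:
move_arm(commands=[[[-2.4,2.2,0],[0,0,0],1],[[-3,2.7,0],[0,0,0],1],[[-3,2.7,0],[0,0,0],1],[[-3,2.7,0],[0,0,0],1],[[-3,2.7,0],[0,0,0],1],[[-2,2,0],[0,0,0],1],[[-1,0.85,0],[0,0,0],1],[[0,0,0],[0,0,0],1],[[0,0,-3],[0,0,0],1],[[0,0,-3],[0,0,0],1]])

```text
t: 10.0
eef_pos: [462.9, 26.8, 90.4]
tcp_rot: [3.138, 0.0, 1.585]
ft_force: [0.3, 0.1, -0.5]
opening: 1.002
grip_force: 0.0
```

Request:
move_arm(commands=[[[0,0,-3],[0,0,0],1],[[0,0,-2],[0,0,0],1],[[0,0,0],[0,0,0],1],[[0,0,0],[0,0,0],0],[[0,0,0],[0,0,0],0],[[0,0,0],[0,0,0],0],[[0,0,0],[0,0,0],0],[[0,0,0],[0,0,0],0],[[0,0,0],[0,0,0],0],[[0,0,0],[0,0,0],0]])

```text
t: 11.0
eef_pos: [461.0, 28.0, 40.9]
tcp_rot: [3.141, 0.0, 1.586]
ft_force: [-0.2, 1.0, 4.4]
opening: 0.518
grip_force: 30.0
```

Request:
move_arm(commands=[[[0,0,0],[0,0,0],0],[[0,0,0],[0,0,0],0],[[0,0,0],[0,0,0],0]])

```text
t: 11.3
eef_pos: [461.0, 28.0, 40.9]
tcp_rot: [3.141, 0.0, 1.586]
ft_force: [-0.4, 0.4, 6.1]
opening: 0.52
grip_force: 30.0
```

Request:
move_arm(commands=[[[0,0,1.5],[0,0,0],0],[[0,0,3],[0,0,0],0],[[0,0,3.5],[0,0,0],0],[[0,0,3],[0,0,0],0],[[2,-1.8,0],[0,0,0],0],[[3,-2.7,0],[0,0,0],0],[[3,-2.7,0],[0,0,0],0],[[3,-2.7,0],[0,0,0],0],[[3,-2.7,0],[0,0,0],0],[[2,-1.8,0],[0,0,0],0]])

```text
t: 12.3
eef_pos: [622.3, -117.8, 150.1]
tcp_rot: [-3.141, 0.0, 1.585]
ft_force: [0.0, -0.0, -2.0]
opening: 0.518
grip_force: 30.0
```

Request:
move_arm(commands=[[[1,-0.95,0],[0,0,0],0],[[0,0,0],[0,0,0],0],[[0,0,-3],[0,0,0],0],[[0,0,-3],[0,0,0],0],[[0,0,-3],[0,0,0],0],[[0,0,-2],[0,0,0],0],[[0,0,-0.8],[0,0,0],0],[[0,0,-0.5],[0,0,0],0],[[0,0,0],[0,0,0],0],[[0,0,0],[0,0,0],0]])

```text
t: 13.3
eef_pos: [631.3, -125.5, 28.7]
tcp_rot: [3.14, 0.0, 1.586]
ft_force: [0.4, 0.6, -0.8]
opening: 0.52
grip_force: 30.0
```

Request:
move_arm(commands=[[[0,0,0],[0,0,0],0.6],[[0,0,0],[0,0,0],0.8],[[0,0,0],[0,0,0],1],[[0,0,0],[0,0,0],1],[[0,0,0],[0,0,0],1],[[0,0,3],[0,0,0],1],[[0,0,4],[0,0,0],1],[[0,0,5],[0,0,0],1],[[0,0,0.3],[0,0,0],1]])

```text
t: 14.2
eef_pos: [633.2, -126.1, 156.9]
tcp_rot: [3.133, 0.003, 1.586]
ft_force: [-0.2, -0.8, -0.6]
opening: 1.0
grip_force: 0.0
```

Request:
move_arm(commands=[[[-2,1,0],[0,0,0],1],[[-3,1.4,0],[0,0,0],1],[[-3,1.4,0],[0,0,0],1],[[-3,1.4,0],[0,0,0],1],[[-3,1.4,0],[0,0,0],1],[[-2,1,0],[0,0,0],1],[[-1,0.5,0],[0,0,0],1],[[0,0,0],[0,0,0],1],[[0,0,-3],[0,0,0],1],[[0,0,-3],[0,0,0],1]])

```text
t: 15.2
eef_pos: [462.8, -45.1, 90.4]
tcp_rot: [3.138, 0.001, 1.586]
ft_force: [0.7, -0.4, 0.1]
opening: 1.0
grip_force: 0.0
```

```bash
python3 - <<'E'
from h import *
a=read_camera("side")[130:310,205:445];cv2.imwrite("pics/d5.png",cv2.resize(a,(800,600),interpolation=cv2.INTER_CUBIC))
E
```

```text
(no output)
```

View pics/d5.png

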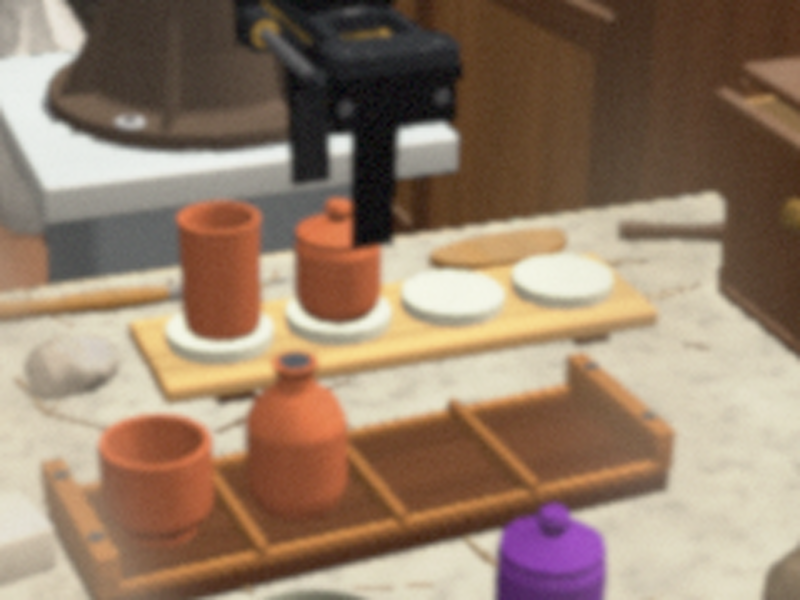

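Bowl (155,480) and bottle (297,440) stand upright in the two right bays, well centred. Continuing with the jar.

Request:
move_arm(commands=[[[0,0,-3],[0,0,0],1],[[0,0,-2],[0,0,0],1],[[0,0,0],[0,0,0],1],[[0,0,0],[0,0,0],0],[[0,0,0],[0,0,0],0],[[0,0,0],[0,0,0],0],[[0,0,0],[0,0,0],0],[[0,0,0],[0,0,0],0],[[0,0,0],[0,0,0],0],[[0,0,0],[0,0,0],0]])

```text
t: 16.25
eef_pos: [461.0, -44.5, 40.9]
tcp_rot: [3.141, 0.0, 1.586]
ft_force: [-0.7, -0.3, 3.9]
opening: 0.522
grip_force: 30.0
```

Request:
move_arm(commands=[[[0,0,0],[0,0,0],0],[[0,0,0],[0,0,0],0],[[0,0,0],[0,0,0],0]])

```text
t: 16.55
eef_pos: [461.0, -44.5, 40.8]
tcp_rot: [3.141, 0.0, 1.586]
ft_force: [-1.3, -0.2, 5.8]
opening: 0.52
grip_force: 30.0
```

Request:
move_arm(commands=[[[0,0,1.5],[0,0,0],0],[[0,0,3],[0,0,0],0],[[0,0,3.5],[0,0,0],0],[[0,0,3],[0,0,0],0],[[2,-0.1,0],[0,0,0],0],[[3,-0.2,0],[0,0,0],0],[[3,-0.2,0],[0,0,0],0],[[3,-0.2,0],[0,0,0],0],[[3,-0.1,0],[0,0,0],0],[[1.6,-0.1,0],[0,0,0],0]])

```text
t: 17.55
eef_pos: [618.6, -53.5, 150.1]
tcp_rot: [3.142, -0.0, 1.586]
ft_force: [-1.1, -0.1, -1.4]
opening: 0.522
grip_force: 30.0
```

Request:
move_arm(commands=[[[1,0,0],[0,0,0],0],[[0,0,0],[0,0,0],0],[[0,0,-3],[0,0,0],0],[[0,0,-3],[0,0,0],0],[[0,0,-3],[0,0,0],0],[[0,0,-2],[0,0,0],0],[[0,0,-0.8],[0,0,0],0],[[0,0,-0.5],[0,0,0],0],[[0,0,0],[0,0,0],0],[[0,0,0],[0,0,0],0]])

```text
t: 18.55
eef_pos: [627.3, -53.6, 28.7]
tcp_rot: [3.14, 0.0, 1.586]
ft_force: [-0.1, 0.4, -0.4]
opening: 0.522
grip_force: 30.0
```

Request:
move_arm(commands=[[[0,0,0],[0,0,0],0.6],[[0,0,0],[0,0,0],0.8],[[0,0,0],[0,0,0],1],[[0,0,0],[0,0,0],1],[[0,0,0],[0,0,0],1],[[0,0,3],[0,0,0],1],[[0,0,4],[0,0,0],1],[[0,0,5],[0,0,0],1],[[0,0,0.3],[0,0,0],1]])

```text
t: 19.45
eef_pos: [629.2, -53.8, 156.7]
tcp_rot: [3.133, 0.002, 1.586]
ft_force: [-0.6, 0.0, 0.6]
opening: 1.0
grip_force: 0.0
```

Request:
move_arm(commands=[[[-2,-0.8,0],[0,0,0],1],[[-3,-1.1,0],[0,0,0],1],[[-3,-1.1,0],[0,0,0],1],[[-3,-1.1,0],[0,0,0],1],[[-3,-1.1,0],[0,0,0],1],[[-1.6,-0.6,0],[0,0,0],1],[[-1,-0.5,0],[0,0,0],1],[[0,0,0],[0,0,0],1],[[0,0,-3],[0,0,0],1],[[0,0,-3],[0,0,0],1]])

```text
t: 20.45
eef_pos: [462.3, -116.6, 90.4]
tcp_rot: [3.139, 0.001, 1.586]
ft_force: [1.1, -0.4, 0.1]
opening: 0.997
grip_force: 0.0
```

Request:
move_arm(commands=[[[0,0,-3],[0,0,0],1],[[0,0,-2],[0,0,0],1],[[0,0,0],[0,0,0],1],[[0,0,0],[0,0,0],0],[[0,0,0],[0,0,0],0],[[0,0,0],[0,0,0],0],[[0,0,0],[0,0,0],0],[[0,0,0],[0,0,0],0],[[0,0,0],[0,0,0],0],[[0,0,0],[0,0,0],0]])

```text
t: 21.45
eef_pos: [460.9, -116.5, 40.8]
tcp_rot: [3.141, 0.0, 1.586]
ft_force: [0.1, -0.2, 0.2]
opening: 0.477
grip_force: 28.8
```

Request:
move_arm(commands=[[[0,0,0],[0,0,0],0],[[0,0,0],[0,0,0],0],[[0,0,0],[0,0,0],0]])

```text
t: 21.75
eef_pos: [460.9, -116.5, 40.7]
tcp_rot: [3.141, 0.0, 1.586]
ft_force: [-0.7, -0.5, 0.5]
opening: 0.481
grip_force: 28.7
```

Request:
move_arm(commands=[[[0,0,1.5],[0,0,0],0],[[0,0,3],[0,0,0],0],[[0,0,3.5],[0,0,0],0],[[0,0,3],[0,0,0],0],[[1.6,1.4,0],[0,0,0],0],[[3,2.5,0],[0,0,0],0],[[3,2.5,0],[0,0,0],0],[[3,2.5,0],[0,0,0],0],[[3,2.5,0],[0,0,0],0],[[1.5,1.2,0],[0,0,0],0]])

```text
t: 22.75
eef_pos: [613.6, 11.5, 150.3]
tcp_rot: [3.141, -0.0, 1.587]
ft_force: [-0.1, -0.5, -0.7]
opening: 0.477
grip_force: 28.7
```

Request:
move_arm(commands=[[[1,0.8,0],[0,0,0],0],[[0,0,0],[0,0,0],0],[[0,0,-3],[0,0,0],0],[[0,0,-3],[0,0,0],0],[[0,0,-3],[0,0,0],0],[[0,0,-2],[0,0,0],0],[[0,0,-0.8],[0,0,0],0],[[0,0,-0.5],[0,0,0],0],[[0,0,0],[0,0,0],0],[[0,0,0],[0,0,0],0]])

```text
t: 23.75
eef_pos: [622.3, 17.3, 28.7]
tcp_rot: [3.14, 0.0, 1.586]
ft_force: [-0.5, 0.6, -0.0]
opening: 0.475
grip_force: 28.7
```

Request:
move_arm(commands=[[[0,0,0],[0,0,0],0.6],[[0,0,0],[0,0,0],0.8],[[0,0,0],[0,0,0],1],[[0,0,0],[0,0,0],1],[[0,0,0],[0,0,0],1],[[0,0,3],[0,0,0],1],[[0,0,4],[0,0,0],1],[[0,0,5],[0,0,0],1],[[0,0,3],[0,0,0],1],[[0,0,3],[0,0,0],1]])

```text
t: 24.75
eef_pos: [621.8, 17.5, 209.6]
tcp_rot: [3.14, 0.0, 1.586]
ft_force: [1.1, -0.1, -0.2]
opening: 0.999
grip_force: 0.0
```

Request:
move_arm(commands=[[[-1.5,-1,4],[0,0,0],1],[[-1.5,-1,4],[0,0,0],1],[[-1.5,-1,4],[0,0,0],1],[[0,0,0],[0,0,0],1],[[0,0,0],[0,0,0],1]])

```text
t: 25.25
eef_pos: [576.8, -12.7, 328.4]
tcp_rot: [3.14, 0.0, 1.585]
ft_force: [-0.6, -0.2, -0.8]
opening: 0.996
grip_force: 0.0
```

```bash
python3 - <<'E'
from h import *
I=camera_info("wrist");cv2.imwrite("pics/w6.png",read_camera("wrist"));np.savez("w6.npz",K=I["K"],cam_to_world=I["cam_to_world"])
a=read_camera("side")[160:320,205:418];cv2.imwrite("pics/d6.png",cv2.resize(a,(799,600),interpolation=cv2.INTER_CUBIC))
E
```

```text
(no output)
```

View pics/d6.png

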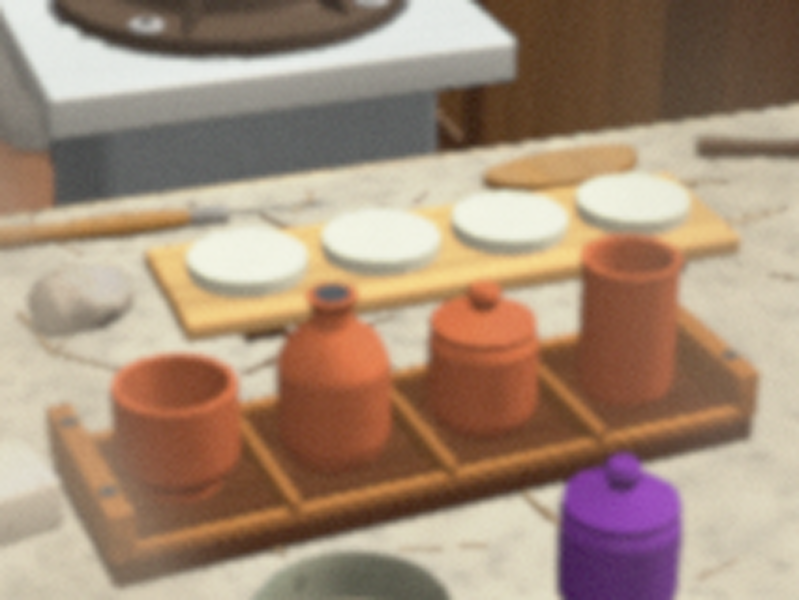

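View pics/w6.png

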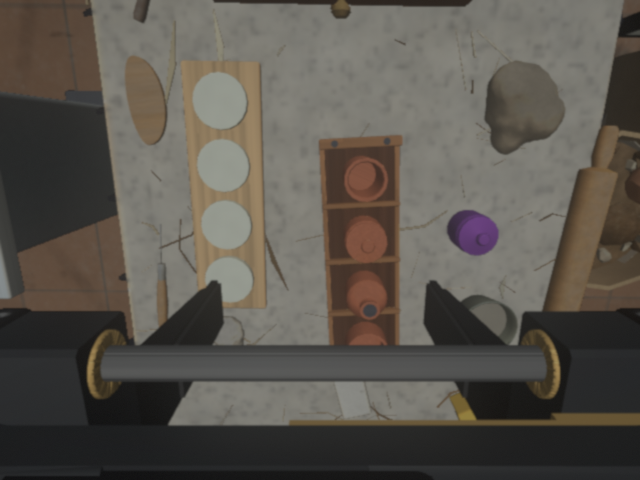

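All four pots stand upright in reverse order: beaker (365,178), jar (366,242), bottle (370,305) and bowl (367,335). One numeric check before handing in.

```bash
python3 - <<'E'
from h import *
I=np.load("w6.npz");I={k:I[k] for k in I}
P=lambda u,v,z:px("wrist",u,v,z,I)[:2].round(1)
print("beaker",P(365,178.5,82),"jar knob",P(368,245.5,81),"bottle",P(369.5,310.5,92))
for a in((325,206),(400,204),(328,261),(400,258),(330,312),(398,310)):print("slat",P(*a,25))
s=state();print(s["eef_pos"],s["grip_force"],s["t"])
E
```

```text
beaker [620.8  20.7] jar knob [627.4 -52.7] bottle [ 631.2 -125.7]
slat [579.7 -19. ]
slat [671.  -15.3]
slat [584.6 -89.3]
slat [675.6 -84.1]
slat [ 588.5 -159.7]
slat [ 677.8 -155.7]
[576.74042892 -12.33008012 326.4876609 ] 0.0 25.35
```

```bash
python3 -c "
from h import *
print(env.job_done())"
```

```text
the job is handed in; nothing more can be done
None
```

I moved all four pots into the kiln rack in reverse order and handed the job in at about 25 s of the 96 s limit. From left to right the rack now holds beaker, jar, bottle and tea bowl, all upright and measured within about 4 mm of their bay middles; the hand-in gave no verdict.

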